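# Steady the rocking bench scale

## Task

The bench scale rocks because its screw foot does not reach the bench. Lift the bottle off the pan and stand it on the bench, screw the foot down by its wing handle until the empty scale stands level and firm on all four feet, then set the bottle gently back upright in the middle of the pan. Leave the scale where it stands and do not knock the other things about.

Things in the scene. Friction and masses are not known exactly. Their poses are not given: they have to be found in the camera images.
- scale: Low bench scale, 3.2 kg, loose on the bench: grey cast cross with a foot at each corner (+-125 mm in its x and y) and a square steel pan 200 x 200 mm on top. Origin: under the pan's centre, at the level of the soles of the three fixed feet; x to the back, y to the left, z up (z leans while it rocks). A grey console, 55 mm high, sits mid-front (-x)
- pan_centre (a point): Middle of the pan's upper face, 56 mm above the scale's origin. The scale weighs more at the back left: empty, it rests on the three fixed feet with the screw foot in the air; the bottle where it first stands tips it over onto the screw foot
- wing (a joint): Turn of the screw foot, rad, growing clockwise seen from above. Clockwise drives foot and handle down 1.59 mm per rad (10 mm a turn); 0.06 N m turns it and it stays where left. At 0 its sole is level with the fixed feet and the scale stands firm (good to about 0.6 rad either way); it starts 2.0 to 3.7 rad short (negative), 3 to 6 mm up. Stops at -5.5 and 3.7
- wing_grip (a point): Middle of the black wing handle of the screw foot, at the scale's front right corner (-125, -125 mm): upright bar 74 mm long (this point's x), 13 mm thick (y), 22 mm high, over a hub 26 mm across. 77 mm over the scale's origin at joint value 0, 3 to 6 mm higher at the start. Pan (56 mm) and corner boss (37 mm) lie below the bar: pinch it from above across its thickness at any turn
- foot_screw: The screw foot: domed rubber pad 36 mm across, stud and wing handle. Origin: centre of its sole
- foot_front_left: Fixed domed rubber foot, 36 mm across, front left corner of the scale; like the others it gives about 0.5 mm under the scale's weight. Origin: centre of its sole
- foot_back_left: Fixed rubber foot, back left corner. Origin: centre of its sole
- foot_back_right: Fixed rubber foot, back right corner. Origin: centre of its sole
- bottle: Aluminium bottle with a paper band and black cap, about 0.5 kg, 62 mm across and 160 mm tall, standing on the pan near the screw foot, in the hand's way; the bench to the left front of the scale (x 0.38 to 0.45, y 0.30 to 0.35) is clear to set it down. Origin: centre of its underside, z up to the cap
- bottle_cap (a point): Middle of the bottle's black cap, 32 mm across and 26 mm high, 147 mm above the bottle's underside; grip it here from above
- spray_can: Bystander: white spray can 64 mm across, 192 mm tall, left of the scale. Origin: centre of its underside
- mug: Bystander: white mug 80 mm across, 95 mm tall, right of the scale. Origin: centre of its underside
- spanner: Bystander: steel spanner 190 mm long, lying back right. Origin: middle of its underside
- tape: Bystander: roll of tape, 100 mm across, 45 mm high, lying flat left of the scale. Origin: centre of its underside

How it is judged:
By the outcome, as a careful person would: the job done as asked, in the order asked, and still so for the second after the job is handed in, with the robot touching nothing.
It also fails if it takes over 72 s, if anything falls off the work surface, if the arm or the gripper's body presses on something with over 40 N, if the wrist force passes 120 N, or if a joint passes its speed limit or range.

## Robot

A 6-joint arm with a two-finger parallel gripper is mounted at the origin on the work surface. World frame = base frame: x ahead of the robot, y to its left, z up, the work surface at z = 0. Lengths are in mm, angles in rad, forces in N, time in s.
With the tool pointing down it reaches from about 275 to 750 mm from the base axis. Payload 10.2 kg.
Tool frame: the origin (TCP) lies at the centre of the arm's flange, where the gripper is bolted on; the fingertips stand 173 mm ahead of it and the grasp point (between the pads) lies 155 mm ahead of it; z points along the fingers, y is the line along which they close (so a half turn about z gives the same grasp; the last joint's range is limited). The gripper opens to 85 mm and grips with 20 to 120 N. Pads are 22 mm wide; open, the fingers measure 114 mm over their backs; the gripper's body (76 mm by 85 mm) begins 54 mm behind the grasp point. The pads swing forward as they close: fully open they stand 13 mm farther back than shut.
Start: joints at [-1.466, 0.313, 1.498, -0, 1.331, -0.223], TCP at [169.017, -497.057, 404.694] pointing down, gripper open.
Joint ranges: [-2.94, 2.94], [-0.97, 2.17], [0.19, 2.56], [-1.23, 4.37], [0.02, 3.11], [-2.88, 2.88]. Speed limits (rad/s): [2.39, 2.39, 3.01, 3.14, 3.14, 3.14].

## Interface

Orientations are given as a unit quaternion [w, x, y, z].
In Python, from rig import ctrl gives the robot as it stands.
- The arm moves only by the shell command python3 steer.py 'ROWS' [OPENING] [FORCE]. ROWS is a JSON list of rows, 1 to 8 of them, each of 6 numbers: dx, dy, dz in units of 50 mm, then a rotation vector rx, ry, rz in units of 0.2 rad; each row is the pose to reach, as a shift and turn from the pose commanded when the command began, along the tool's axes at that moment; what a row does not reach only later rows make up. A row lasts 1/10 s, in which the tool goes at most 50 mm and 0.15 rad, less where a joint would pass 70% of its speed; a pose out of reach is approached as far as the arm can. OPENING is the opening from 0.0 (shut) to 1.0 (fully open), set as the command begins (- or left out keeps the last). The fingers move at their own pace and stop on an object; FORCE is the grip in N (left out, the last holds). Time passes only in rows, so rows that do not move let the fingers close. It prints the time, the measured TCP pose, the force, the opening and the grip force at its end. Input that does not fit is refused with a message, and nothing moves.
- ctrl.sense(): the state, without advancing time (a new reading comes with each control period).
- ctrl.capture(name): name is "side" or "top"; returns the picture (420x560x3 uint8, red, green, blue); there is no depth.
- ctrl.calibration(name): a dict with "fx", "fy", "cx", "cy" (pixels), "position" and "attitude" of the camera in the world. Camera axes: x right, y down, z forward; pixel columns grow to the right and rows downward; lengths in mm; the calibration is good to about 2 mm. A picture is of the moment at which its call begins. calibration takes no time and is no camera call.
- ctrl.finish_job(): hands the job in; it is judged then, once.
The state is a dict: "time_s": time; "joints": joint angles; "dq": joint speeds; "tau": joint torques, N m; "eef_pos": TCP position; "ee_rot": TCP orientation; "force": force on the tool from outside, world axes, zero at the start; "wrist_torque": the same for the moment, N m; "grip_width": opening from 0.0 (shut) to 1.0 (fully open); "grip_force": force on a finger pad.
Only numpy, scipy, OpenCV 4.12 (cv2) and the standard library are available. Lean on these libraries where they do the work, as an engineer would, in place of code of your own. Each camera call takes 0.05 s, during which the arm holds its last target. There are 200 camera calls.

## Working session

There is one attempt and no reset: what is moved stays moved. The work goes in short steps, Python scripts to look and compute and a shell command to move; the robot and the scene stay as the last step left them, time stands still between calls to the robot, and variables do not carry over. Pictures are saved under pics/ and viewed, at most 10 in all, crops included, and the job is handed in when it is done.

```bash
ls; mkdir -p pics
python3 - <<'E'
from rig import ctrl
import cv2
for n in("side","top"):
    im=ctrl.capture(n);cv2.imwrite(f"pics/{n}0.png",im[:,:,::-1]);print(n,ctrl.calibration(n))
print(ctrl.sense())
E
```

```text
pics
rig.py
steer.py
side {'fx': 426.5820275983952, 'fy': 426.5820275983952, 'cx': 285.88638989204236, 'cy': 208.70661463861552, 'position': array([ 425.21437553, 1060.8265025 ,  919.23808326]), 'attitude': array([ 0.04444296, -0.08623665,  0.88875396, -0.44800051])}
top {'fx': 448.64712127733225, 'fy': 448.64712127733225, 'cx': 286.23939871680204, 'cy': 203.29720106563425, 'position': array([ 500.48769464,  -11.10840723, 1496.15967454]), 'attitude': array([ 0.03087184, -0.69607112,  0.71682651, -0.02629988])}
{'time_s': 0.1, 'joints': array([-1.46641581e+00,  3.13378238e-01,  1.49836078e+00, -3.05282282e-05,
        1.33097189e+00, -2.23370184e-01]), 'dq': array([ 9.59666456e-05, -1.33513556e-03, -2.69297520e-03,  2.37730884e-04,
       -6.81603096e-04,  9.96333860e-04]), 'tau': array([ 3.82750746e-03, -4.12897968e+01, -2.60144413e+01, -1.27096146e-04,
        2.99052030e-03,  1.30195698e-05]), 'eef_pos': array([ 169.00224198, -497.01800358,  404.20040106]), 'ee_rot': array([-5.59021910e-04,  9.86601710e-01,  1.63146413e-01,  1.84467147e-05]), 'force': array([-0.18006256,  0.27819517, -0.42507096]), 'wrist_torque': array([-0.00906372, -0.00689851, -0.00805634]), 'grip_force': 0.0, 'grip_width': 0.9991977093250477}
```
View pics/side0.png

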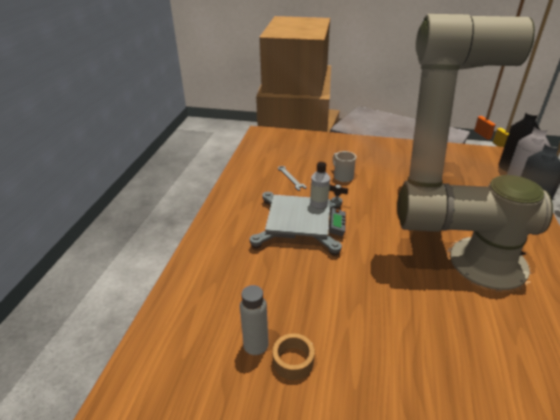

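View pics/top0.png

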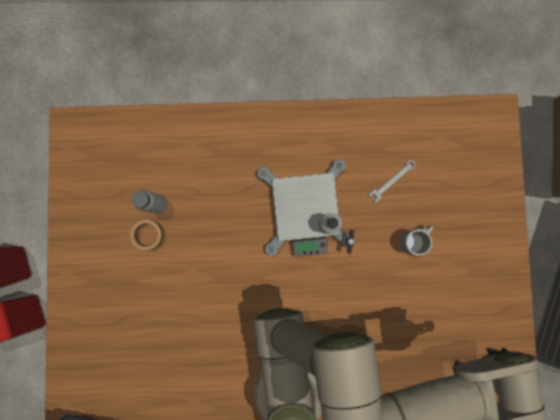

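Side: scale at about (300,215), bottle cap (321,168), wing (340,190). Top: pan centre about (306,208), cap (332,223), wing (347,241). I'll measure on enlarged crops.

Create h.py:
```python
import numpy as np, cv2
from rig import ctrl
from scipy.spatial.transform import Rotation as R
C={n:ctrl.calibration(n) for n in("side","top")}
def rot(n): return R.from_quat(C[n]["attitude"],scalar_first=True)
def ray(n,u,v):
    c=C[n]; d=rot(n).apply([(u-c["cx"])/c["fx"],(v-c["cy"])/c["fy"],1]); return c["position"],d
def plane(n,u,v,z):
    p,d=ray(n,u,v); return p+d*(z-p[2])/d[2]
def two(a,b):
    (p,d),(q,e)=ray("side",*a),ray("top",*b)
    s=np.linalg.lstsq(np.c_[d,-e],q-p,rcond=None)[0]; A=p+s[0]*d;B=q+s[1]*e
    return (A+B)/2,np.linalg.norm(A-B)
def proj(n,P):
    c=C[n]; x=rot(n).inv().apply(np.asarray(P,float)-c["position"]); return x[...,0]/x[...,2]*c["fx"]+c["cx"],x[...,1]/x[...,2]*c["fy"]+c["cy"]
def crop(im,u0,v0,w,h,k): return cv2.resize(im[v0:v0+h,u0:u0+w,::-1],None,fx=k,fy=k,interpolation=cv2.INTER_CUBIC)
def T(): # world->tool
    s=ctrl.sense(); return s["eef_pos"],R.from_quat(s["ee_rot"],scalar_first=True)
def go(target,yaw=None):
    """shift (tool axes) to a TCP target"""
    p,r=T(); return r.inv().apply(np.array(target)-p).round(1)
```

Run:
```python
from h import *
a=cv2.imread("pics/side0.png")[:,:,::-1];b=cv2.imread("pics/top0.png")[:,:,::-1]
A=crop(a,240,150,130,110,4);B=crop(b,250,150,120,110,4)
cv2.imwrite("pics/c0.png",cv2.vconcat([cv2.resize(A,(520,440))])[:,:520]);cv2.imwrite("pics/c1.png",B)
o=np.zeros((600,800,3),np.uint8);A=crop(a,240,150,120,110,3);B=crop(b,252,152,130,110,3)
o[:330,:360]=A;o[:330,400:790]=B;cv2.imwrite("pics/c.png",o[:330])
```

```text
(no output)
```

View pics/c.png

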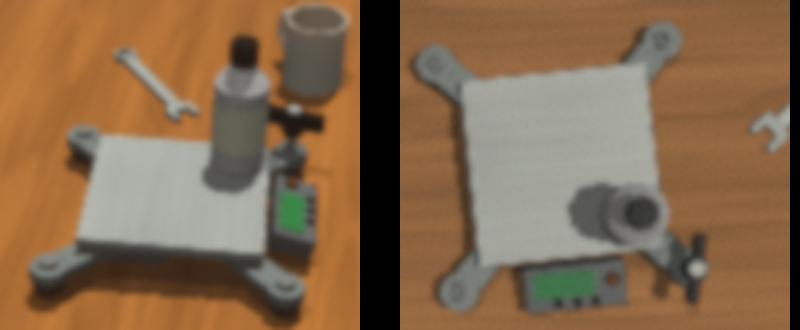

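The crop shows the cap at top (332.7,222.7) / side (321,167), the wing bar at top (350,241) / side (339,191), and the pan corners clearly. Measuring with masks.

```bash
cat >> h.py <<'E'
def dark(im,box,t=60):
    u0,v0,u1,v1=box; m=(im[v0:v1,u0:u1].max(2)<t).astype(np.uint8)
    n,l,st,c=cv2.connectedComponentsWithStats(m)
    out=[]
    for i in range(1,n):
        if st[i,4]>=12:
            ys,xs=np.where(l==i); r=cv2.minAreaRect(np.c_[xs,ys].astype(np.float32))
            out.append((c[i]+[u0,v0],st[i,4],np.array(r[0])+[u0,v0],r[1],r[2]))
    return out
def pan(im,box=(262,165,350,255)):
    u0,v0,u1,v1=box; s=im[v0:v1,u0:u1].astype(int); m=((s.min(2)>125)&(s.max(2)-s.min(2)<35)).astype(np.uint8)
    cs=cv2.findContours(m,0,2)[0]; c=max(cs,key=cv2.contourArea); r=cv2.minAreaRect(c+np.array([u0,v0]))
    P=np.array([plane("top",*q,56) for q in cv2.boxPoints(r)]); return r,P
E
python3 - <<'E'
from h import *
a=cv2.imread("pics/side0.png")[:,:,::-1];b=cv2.imread("pics/top0.png")[:,:,::-1]
for t in(50,70):
  print("side",*dark(a,(310,155,360,200),t),sep="\n ");print("top",*dark(b,(318,210,365,262),t),sep="\n ")
print(pan(b))
Q=[plane("top",252+(x-400)/3,152+y/3,56) for x,y in[(462,85),(645,67),(660,245),(480,265)]]
print(np.round(Q,1),np.mean(Q,0),[np.linalg.norm(Q[i]-Q[i-1]) for i in range(4)])
F=[plane("top",252+(x-400)/3,152+y/3,z) for x,y,z in[(432,62,35),(661,40,35),(459,290,35)]];print("feet",np.round(F,1))
print(two((321,167.5),(332.7,222.7)),two((339,191),(350.3,241.3)))
for n,uv,z in(("side",(321,167.5),212),("top",(332.7,222.7),216),("side",(339,190.5),82),("top",(350.3,241.3),85)):print(n,plane(n,*uv,z))
E
```

```text
side
 (array([320.95918367, 167.57142857]), np.int32(49), array([321. , 167.5]), (7.0, 6.0), 90.0)
 (array([337.84507042, 190.29577465]), np.int32(71), array([337.5192318 , 191.40384674]), (16.473756790161133, 7.2562971115112305), 11.309932708740234)
top
side
 (array([321. , 167.5]), np.int32(66), array([321. , 167.5]), (9.0, 6.0), 90.0)
 (array([337.36, 190.09]), np.int32(100), array([337.01922989, 191.40384674]), (17.84657096862793, 9.021342277526855), 11.309932708740234)
top
 (array([331.38461538, 222.53846154]), np.int32(78), array([331.5, 222.5]), (9.0, 9.0), 90.0)
 (array([346.93939394, 240.41414141]), np.int32(99), array([345.79999924, 240.39999962]), (11.030865669250488, 20.36467742919922), 8.130102157592773)
(((306.77532958984375, 206.36575317382812), (63.281951904296875, 63.020240783691406), 83.9909896850586), array([[ 700.15291815,   39.79487212,   56.        ],
       [ 715.55395663, -163.57848015,   56.        ],
       [ 511.87141376, -177.06998295,   56.        ],
       [ 496.66982874,   23.98810572,   56.        ]]))
[[ 693.1   38.2   56. ]
 [ 706.7 -159.6   56. ]
 [ 514.9 -168.4   56. ]
 [ 499.2   24.2   56. ]] [603.50141475 -66.38157113  56.        ] [np.float64(194.42532082434428), np.float64(198.27858864350839), np.float64(192.0534938573221), np.float64(193.18695798557548)]
feet [[ 722.3   71.1   35. ]
 [ 739.  -180.4   35. ]
 [ 472.9   48.1   35. ]]
(array([ 545.4968377 , -136.66109315,  199.97176497]), np.float64(0.04384168215332191)) (array([ 486.71108289, -202.64624583,   71.44056031]), np.float64(5.810457032161503))
side [ 543.4637978  -116.63646502  212.        ]
top [ 544.96185467 -135.10678351  216.        ]
side [ 483.37995062 -190.25657914   82.        ]
top [ 489.71518215 -200.65487946   85.        ]
```

Run:
```python
from h import *
b=cv2.imread("pics/top0.png")[:,:,::-1]
print("cap",two((321,167.5),(331.5,222.5)),plane("top",331.5,222.5,212),plane("side",321,167.5,205))
print("wing",two((337.4,190.2),(347,240.4)),plane("top",347,240.4,84),plane("side",337.4,190.2,82))
r,P=pan(b);print("pan",P.mean(0), np.degrees(np.arctan2(*(P[1]-P[2])[[1,0]])),np.degrees(np.arctan2(*(P[0]-P[1])[[0,1]])))
yaw=np.radians(4.3)
c=P.mean(0)
for nm,q in dict(wing=(-125,-125,84),bl=(125,125,30),br=(125,-125,30),fl=(-125,125,30)).items():
    w=[c[0]+q[0]*np.cos(yaw)-q[1]*np.sin(yaw),c[1]+q[0]*np.sin(yaw)+q[1]*np.cos(yaw),q[2]];print(nm,np.round(w),proj("top",w),proj("side",w))
ys,xs=np.where(b[225:260,336:362].max(2)<70);print(np.c_[xs+336,ys+225].min(0),np.c_[xs+336,ys+225].max(0))
for y in range(230,254):print(y,*[f"{b[y,x].max():3d}" for x in range(336,360)])
```

```text
cap (array([ 545.61900273, -133.05942412,  202.12403033]), np.float64(1.0072266000005654)) [ 545.77287563 -132.08816979  212.        ] [ 544.63419003 -128.29058966  205.        ]
wing (array([ 490.93269248, -190.94888562,   81.97864451]), np.float64(3.7507878720951022)) [ 492.81570829 -190.5771296    84.        ] [ 489.06102091 -191.0651673    82.        ]
pan [606.06202932 -69.21637131  56.        ] 3.7896160102404988 -4.330623833781423
wing [ 491. -203.   84.] (np.float64(351.06744506641814), np.float64(240.9318808697274)) (np.float64(337.2882667552036), np.float64(187.77977695880162))
bl [721.  65.  30.] (np.float64(264.68446358213055), np.float64(173.1286634728651)) (np.float64(255.57668672008955), np.float64(240.04175872313087))
br [ 740. -184.   30.] (np.float64(340.0700063840221), np.float64(165.23454562160973)) (np.float64(267.5876122913787), np.float64(195.66322775067155))
fl [472.  46.  30.] (np.float64(272.3728286825571), np.float64(248.89746357322826)) (np.float64(334.26188810215893), np.float64(246.1450938037629))
[340 231] [352 251]
230 138 140 137 127 111 101  98 103 1
[... 1662 characters left out ...]

247 112  91  85  86  94 113 131 136 128 115  96  71  53  50  63  84 118 139 150 153 152 153 153 154
248 108  89  86  85  96 119 142 150 146 138 115  78  51  51  64  90 121 144 151 151 152 153 152 152
249 113  95  89  90 100 122 146 154 153 145 122  84  48  52  65  90 123 144 150 150 152 151 150 150
250 124 110  98  97 109 127 145 152 153 146 124  83  51  56  68  98 130 144 150 150 150 150 150 150
251 137 128 118 118 126 138 146 150 149 142 124  88  60  57  76 105 134 148 150 150 149 150 151 150
252 146 143 140 138 140 147 148 149 149 145 132 106  83  75  88 115 140 152 151 153 152 153 153 153
253 151 150 151 150 151 153 153 154 154 151 143 128 112 105 111 129 147 156 155 155 155 155 154 156
```

Run:
```python
from h import *
print("stud/bar",[plane("top",u,v,91).round(1) for u,v in((350.2,241.2),(351,231.5),(349,250.5))])
print(go((545.5,-132.5,405)), T()[1].as_matrix().round(3))
```

```text
stud/bar [array([ 490.1, -199.6,   91. ]), array([ 520.2, -203.3,   91. ]), array([ 461.4, -194.7,   91. ])]
[ 473.8 -223.9   -0.5] [[ 0.947  0.322 -0.   ]
 [ 0.322 -0.947  0.001]
 [ 0.    -0.001 -1.   ]]
```

The rows are not in the units I measure in: shifts go in units of 50 mm and turns go in units of 0.2 rad. I convert before sending: 43 mm is 0.86, 344 mm is 6.88.

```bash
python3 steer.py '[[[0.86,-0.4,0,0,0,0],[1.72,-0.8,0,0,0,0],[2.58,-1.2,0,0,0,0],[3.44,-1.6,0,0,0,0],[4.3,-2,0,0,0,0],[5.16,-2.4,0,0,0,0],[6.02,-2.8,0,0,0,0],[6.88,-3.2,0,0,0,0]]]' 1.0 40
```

```text
refused: ROWS must be a list of rows, each a list of 6 numbers. Nothing was moved.
```

I used the wrong layout. The manual says a list of rows, each a list of 6 numbers; once more.

```bash
python3 steer.py '[[0.86,-0.4,0,0,0,0],[1.72,-0.8,0,0,0,0],[2.58,-1.2,0,0,0,0],[3.44,-1.6,0,0,0,0],[4.3,-2,0,0,0,0],[5.16,-2.4,0,0,0,0],[6.02,-2.8,0,0,0,0],[6.88,-3.2,0,0,0,0]]' 1.0 40
python3 steer.py '[[0.8,-0.4,0,0,0,0],[1.6,-0.8,0,0,0,0],[2.2,-1.12,0,0,0,0],[2.6,-1.28,0,0,0,0],[2.6,-1.28,0,0,0,0],[2.6,-1.28,0,0,0,0]]'
python3 -c "
from h import *
s=ctrl.sense();print(s['joints'].round(3),go((545.5,-132.5,362)));cv2.imwrite('pics/s1.png',crop(ctrl.capture('side'),230,60,150,150,4))"
```

```text
time_s: 0.9
eef_pos: [444.3, -233.1, 404.6]
ee_rot: [-0.0, 0.987, 0.163, -0.0]
force: [0.8, -0.8, 0.4]
grip_width: 1.0
grip_force: 0.0
time_s: 1.5
eef_pos: [545.5, -132.4, 404.2]
ee_rot: [-0.0, 0.987, 0.163, -0.001]
force: [0.9, -0.3, 0.8]
grip_width: 0.998
grip_force: 0.0
[-0.447  0.394  1.385 -0.     1.363  0.796] [ 0.   0.1 42.2]
```

View pics/s1.png

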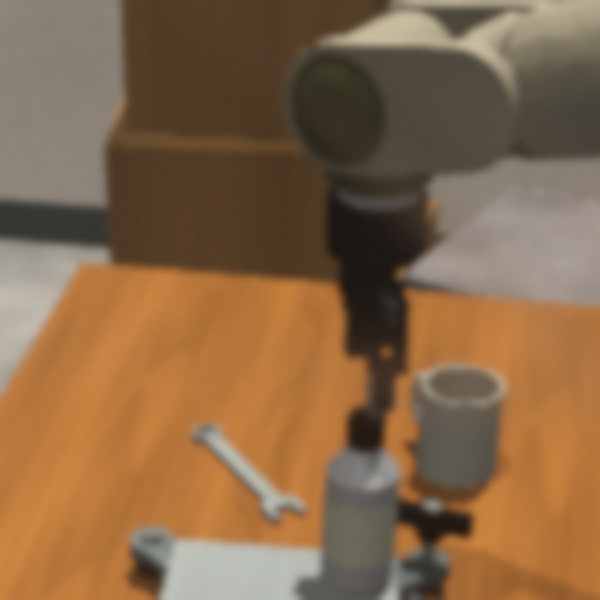

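The open fingers straddle the cap (crop: cap (365,430), near finger tip (378,405)). Descending and gripping.

```bash
python3 steer.py '[[0,0,0.24,0,0,0],[0,0,0.48,0,0,0],[0,0,0.72,0,0,0],[0,0,0.82,0,0,0],[0,0,0.82,0,0,0]]' 1.0 40
python3 steer.py '[[0,0,0,0,0,0],[0,0,0,0,0,0],[0,0,0,0,0,0],[0,0,0,0,0,0],[0,0,0,0,0,0],[0,0,0,0,0,0],[0,0,0,0,0,0]]' 0.0 40
```

```text
time_s: 2.05
eef_pos: [545.5, -132.5, 362.6]
ee_rot: [-0.001, 0.987, 0.163, -0.001]
force: [-0.0, 0.3, 0.8]
grip_width: 0.999
grip_force: 0.0
time_s: 2.75
eef_pos: [545.7, -132.5, 364.2]
ee_rot: [0.0, 0.987, 0.163, 0.0]
force: [0.3, -1.1, 4.5]
grip_width: 0.36
grip_force: 39.7
```

To row units: -80 mm is -1.6, -70 mm is -1.4.

```bash
python3 steer.py '[[0,0,-0.1,0,0,0],[0,0,-0.3,0,0,0],[0,0,-0.6,0,0,0],[0,0,-1,0,0,0],[0,0,-1.4,0,0,0],[0,0,-1.6,0,0,0],[0,0,-1.6,0,0,0]]'
python3 - <<'E'
from h import *
s=ctrl.sense();print(s['joints'].round(3),go((415,325,442)))
b=ctrl.capture("top");cv2.imwrite("pics/t2.png",b[:,:,::-1])
for nm,u,v,z in(("tape",147,235,45),("can",144,200,190),("mug",419,241,95)):print(nm,plane("top",u,v,z).round())
E
```

```text
time_s: 3.45
eef_pos: [545.6, -132.3, 444.7]
ee_rot: [0.0, 0.987, 0.163, 0.001]
force: [-0.6, 0.1, -7.3]
grip_width: 0.357
grip_force: 40.4
[-0.447  0.37   1.315  0.     1.455  0.796] [  23.6 -475.     2.2]
tape [529. 450.  45.]
can [629. 412. 190.]
mug [ 485. -412.   95.]
```

To row units: -100 mm is -2, 9 mm is 0.18.

```bash
python3 steer.py '[[0.02,-0.4,0,0,0,0],[0.06,-1.2,0,0,0,0],[0.1,-2,0,0,0,0],[0.14,-2.8,0,0,0,0],[0.18,-3.6,0,0,0,0],[0.22,-4.4,0,0,0,0],[0.26,-5.2,0,0,0,0],[0.3,-6,0,0,0,0]]'
python3 steer.py '[[0.04,-0.8,0,0,0,0],[0.08,-1.6,0,0,0,0],[0.12,-2.4,0,0,0,0],[0.16,-3,0.4,0,0,0],[0.18,-3.4,0.8,0,0,0],[0.18,-3.5,1.4,0,0,0],[0.18,-3.5,2,0,0,0],[0.18,-3.5,2.4,0,0,0]]'
python3 steer.py '[[0,0,0.06,0,0,0],[0,0,0.12,0,0,0],[0,0,0.16,0,0,0],[0,0,0.16,0,0,0]]'
```

```text
time_s: 4.3
eef_pos: [462.4, 157.9, 442.5]
ee_rot: [-0.0, 0.987, 0.163, -0.001]
force: [1.4, -0.1, -6.2]
grip_width: 0.357
grip_force: 40.8
time_s: 5.1
eef_pos: [414.6, 325.0, 320.3]
ee_rot: [0.001, 0.987, 0.163, -0.003]
force: [0.2, 0.5, -5.1]
grip_width: 0.356
grip_force: 40.9
time_s: 5.5
eef_pos: [415.5, 325.1, 316.3]
ee_rot: [-0.0, 0.987, 0.163, 0.001]
force: [-0.3, 0.5, -6.7]
grip_width: 0.358
grip_force: 40.9
```

To row units: 1 mm is 0.02, 3 mm is 0.06.

```bash
python3 steer.py '[[0,0,0.02,0,0,0],[0,0,0.04,0,0,0],[0,0,0.06,0,0,0],[0,0,0.06,0,0,0]]' | grep -E "pos|force:"
python3 steer.py '[[0,0,0.02,0,0,0],[0,0,0.02,0,0,0]]'| grep -E "pos|force:"
python3 steer.py '[[0,0,0.02,0,0,0],[0,0,0.02,0,0,0]]'| grep -E "pos|force:"
python3 steer.py '[[0,0,0.02,0,0,0],[0,0,0.02,0,0,0]]'| grep -E "pos|force:"
```

```text
eef_pos: [415.4, 325.0, 312.6]
force: [0.8, -1.2, -6.4]
grip_force: 40.9
eef_pos: [415.4, 325.0, 311.6]
force: [-0.4, -0.4, -6.7]
grip_force: 40.9
eef_pos: [415.7, 325.1, 311.3]
force: [0.0, 0.2, -0.5]
grip_force: 41.6
eef_pos: [415.9, 325.2, 311.2]
force: [0.8, 0.6, 6.3]
grip_force: 42.4
```

Bottle is down. Release, rise, and head to the wing while turning the tool.

To row units: -1 mm is -0.02.

```bash
python3 steer.py '[[0,0,-0.02,0,0,0],[0,0,-0.02,0,0,0],[0,0,-0.02,0,0,0],[0,0,-0.02,0,0,0],[0,0,-0.02,0,0,0],[0,0,-0.02,0,0,0]]' 1.0
python3 steer.py '[[0,0,-0.2,0,0,0],[0,0,-0.6,0,0,0],[0,0,-1.2,0,0,0],[0,0,-1.6,0,0,0],[0,0,-1.6,0,0,0]]'
python3 - <<'E'
from h import *
s=ctrl.sense();print(s['joints'].round(3),go((488,-199,392)))
E
```

```text
time_s: 7.1
eef_pos: [415.4, 325.1, 310.6]
ee_rot: [0.0, 0.987, 0.163, -0.0]
force: [-1.2, -0.6, 0.6]
grip_width: 1.001
grip_force: 0.0
time_s: 7.6
eef_pos: [415.5, 325.2, 394.1]
ee_rot: [-0.001, 0.987, 0.163, 0.003]
force: [0.0, 0.3, -0.5]
grip_width: 1.001
grip_force: 0.0
[0.442 0.326 1.508 0.    1.302 1.685] [-100.2  519.6    1.2]
```

To row units: -50 mm is -1, -5 mm is -0.1, -1 rad is -5.

```bash
python3 steer.py '[[-0.1,0.6,0,0,0,-0.5],[-0.28,1.5,0,0,0,-1.25],[-0.46,2.4,0,0,0,-2],[-0.64,3.3,0,0,0,-2.75],[-0.82,4.2,0,0,0,-3.5],[-1,5.1,0,0,0,-4.25],[-1.18,6,0,0,0,-5],[-1.36,6.9,0,0,0,-5.75]]'
python3 steer.py '[[0,0,0,0,0,-0.75],[0,0,0,0,0,-1.5],[0,0,0,0,0,-2.25],[0,0,0,0,0,-3],[0,0,0,0,0,-3.75],[0,0,0,0,0,-4.5],[0,0,0,0,0,-5.25],[0,0,0,0,0,-6]]'
python3 - <<'E'
from h import *
s=ctrl.sense();print(s['joints'].round(3),go((488,-199,392)))
a=ctrl.capture("side");b=ctrl.capture("top")
o=np.zeros((600,800,3),np.uint8);o[:440,:400]=crop(a,250,150,100,110,4);o[:440,400:]=crop(b,260,152,100,110,4);cv2.imwrite("pics/c3.png",o[:440])
cv2.imwrite("pics/t3.png",b[:,:,::-1]);cv2.imwrite("pics/s3.png",a[:,:,::-1])
E
```

```text
time_s: 8.4
eef_pos: [459.3, -1.1, 390.4]
ee_rot: [-0.0, 0.786, 0.619, -0.0]
force: [0.3, 1.0, -1.1]
grip_width: 1.0
grip_force: 0.0
time_s: 9.2
eef_pos: [459.4, 0.6, 390.2]
ee_rot: [-0.0, 0.299, 0.954, -0.0]
force: [0.8, -0.1, 0.2]
grip_width: 1.003
grip_force: 0.0
[-0.255  0.181  1.707  0.     1.255 -1.219] [-137.3 -147.7   -1.8]
```

View pics/c3.png

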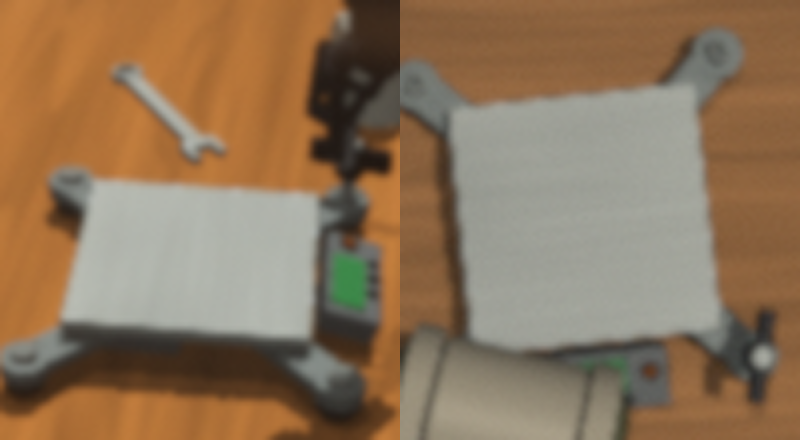

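Pan is now unobstructed; the wing's stud shows at top ≈(350.6,241), bar near vertical in the image.

Run:
```python
from h import *
b=cv2.imread("pics/t3.png")[:,:,::-1];s=cv2.imread("pics/s3.png")[:,:,::-1]
r,P=pan(b,(262,165,345,238));print("pan",r,P.round(1),P.mean(0).round(1),np.linalg.norm(P-np.roll(P,1,0),axis=1))
e=[(u,v) for u,v in(( 0,0),)]
# bar axis: darkest column per row away from the hub
pts=[]
for y in list(range(231,236))+list(range(246,252)):
    row=b[y,344:356].max(1).astype(float); w=np.clip(80-row,0,None); pts.append((y,(w*np.arange(344,356)).sum()/w.sum()))
pts=np.array(pts);print(pts.round(1).tolist());k=np.polyfit(pts[:,0],pts[:,1],1)
A=plane("top",np.polyval(k,231),231,91);B=plane("top",np.polyval(k,252),252,91);print(A,B,(A+B)/2,np.degrees(np.arctan2(*(A-B)[[1,0]])))
col=b[225:260,350].max(1);print(col)
```

```text
pan ((305.8729553222656, 205.65350341796875), (62.47731399536133, 61.951351165771484), 84.61068725585938) [[ 702.6   39.8   56. ]
 [ 715.5 -160.3   56. ]
 [ 514.2 -171.5   56. ]
 [ 501.4   26.4   56. ]] [608.4 -66.4  56. ] [201.57934748 200.50279576 201.58624584 198.24693971]
[[231.0, 350.8], [232.0, 350.7], [233.0, 349.6], [234.0, 349.0], [235.0, 348.4], [246.0, 348.5], [247.0, 348.6], [248.0, 348.7], [249.0, 348.7], [250.0, 348.5], [251.0, 348.5]]
[ 521.82788555 -199.92556595   91.        ] [ 456.7946073 -192.1346902   91.       ] [ 489.31124642 -196.03012808   91.        ] -6.831380260861495
[144 140 132 113  92  68  53  49  47  47  50  52  67 105 143 161 164 156
 132  92  64  61  62  66  68  73  81 100 118 130 133 136 140 143 144]
```

Run:
```python
from h import *
print(go((490.5,-199.5,290)))
```

```text
[-140.4 -146.   100.2]
```

To row units: -146 mm is -2.92, -140.4 mm is -2.808, -0.468 rad is -2.34.

```bash
python3 steer.py '[[-0.52,-0.54,0,0,0,-0.6],[-1.08,-1.12,0,0,0,-1.2],[-1.64,-1.7,0,0,0,-1.8],[-2.2,-2.28,0.4,0,0,-2.34],[-2.6,-2.72,1,0,0,-2.34],[-2.808,-2.92,1.6,0,0,-2.34],[-2.808,-2.92,2,0,0,-2.34],[-2.808,-2.92,2,0,0,-2.34]]'
python3 - <<'E'
from h import *
s=ctrl.sense();p,r=T();print(s['joints'].round(3),p.round(1),np.degrees(np.arctan2(*r.as_matrix()[[1,0],0])))
a=ctrl.capture("side");b=ctrl.capture("top")
o=np.zeros((440,800,3),np.uint8);o[:,:400]=crop(a,290,120,100,110,4);o[:,400:]=crop(b,300,180,100,110,4);cv2.imwrite("pics/c4.png",o)
E
```

```text
time_s: 10.1
eef_pos: [489.9, -199.7, 287.9]
ee_rot: [-0.003, 0.074, 0.997, 0.002]
force: [-0.0, -0.8, 0.2]
grip_width: 0.999
grip_force: 0.0
[-0.609  0.444  1.636  0.     1.068 -2.03 ] [ 489.9 -199.7  287.9] 171.4561983572344
```

View pics/c4.png

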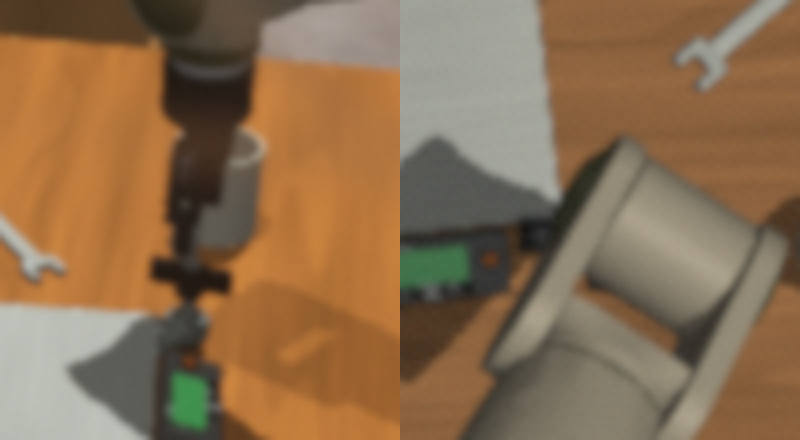

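Side view shows the fingers centred on the wing bar (crop (190,275)). Descend and pinch lightly.

To row units: 24 mm is 0.48, 49 mm is 0.98.

```bash
python3 steer.py '[[0,0,0.24,0,0,0],[0,0,0.48,0,0,0],[0,0,0.72,0,0,0],[0,0,0.88,0,0,0],[0,0,0.98,0,0,0],[0,0,0.98,0,0,0]]' 1.0 20
python3 steer.py '[[0,0,0,0,0,0],[0,0,0,0,0,0],[0,0,0,0,0,0],[0,0,0,0,0,0],[0,0,0,0,0,0],[0,0,0,0,0,0],[0,0,0,0,0,0],[0,0,0,0,0,0]]' 0.0 20
python3 -c "
from h import *
print(ctrl.sense()['wrist_torque'])"
```

```text
time_s: 10.8
eef_pos: [490.4, -199.5, 241.0]
ee_rot: [-0.001, 0.072, 0.997, 0.0]
force: [-0.1, -0.5, 0.5]
grip_width: 0.997
grip_force: 0.0
time_s: 11.6
eef_pos: [490.5, -199.9, 242.0]
ee_rot: [0.0, 0.072, 0.997, -0.0]
force: [-1.9, -5.2, 4.1]
grip_width: 0.146
grip_force: 26.2
[-0.57714574  0.3682571   0.00119973]
```

```bash
python3 steer.py '[[0,-0.01,0.0032,0,0,0.5],[0,-0.01,0.0064,0,0,1],[0,-0.01,0.0096,0,0,1.5],[0,-0.01,0.0128,0,0,2],[0,-0.01,0.016,0,0,2.5],[0,-0.01,0.019,0,0,3],[0,-0.01,0.022,0,0,3.5],[0,-0.01,0.022,0,0,3.5]]'
python3 -c "
from h import *
s=ctrl.sense();p,r=T();print(s['wrist_torque'],s['force'],np.degrees(np.arctan2(*r.as_matrix()[[1,0],0])))"
```

```text
time_s: 12.4
eef_pos: [490.5, -200.2, 241.1]
ee_rot: [0.0, 0.411, 0.912, -0.0]
force: [-1.6, -2.3, 6.4]
grip_width: 0.148
grip_force: 26.6
[-0.12184461  0.28407248 -0.00211453] [-1.59999038 -2.27088418  6.44115085] 131.43804936075165
```

To row units: 0.8 mm is 0.016, 0.65 mm is 0.013, 0.7 rad is 3.5.

```bash
python3 steer.py '[[0,0,0.002,0,0,0.5],[0,0,0.004,0,0,1],[0,0,0.006,0,0,1.5],[0,0,0.008,0,0,2],[0,0,0.01,0,0,2.5],[0,0,0.013,0,0,3],[0,0,0.016,0,0,3.5]]'
python3 -c "
from h import *
s=ctrl.sense();print(s['wrist_torque'])"
python3 steer.py '[[0,0,0.002,0,0,0.5],[0,0,0.004,0,0,1],[0,0,0.007,0,0,1.5],[0,0,0.01,0,0,2],[0,0,0.013,0,0,2.5],[0,0,0.016,0,0,3],[0,0,0.019,0,0,3.5]]'
python3 -c "
from h import *
s=ctrl.sense();p,r=T();print(s['wrist_torque'],s['force'],np.degrees(np.arctan2(*r.as_matrix()[[1,0],0])))"
```

```text
time_s: 13.1
eef_pos: [490.6, -200.2, 240.7]
ee_rot: [0.001, 0.699, 0.715, 0.0]
force: [-2.2, -1.5, 9.7]
grip_width: 0.149
grip_force: 26.8
[0.02229714 0.32925428 0.07510202]
time_s: 13.8
eef_pos: [490.7, -200.1, 240.4]
ee_rot: [0.001, 0.902, 0.432, 0.001]
force: [-3.9, 0.2, 16.3]
grip_width: 0.145
grip_force: 27.7
[0.35218174 0.76634673 0.09388262] [-3.86699169  0.24631324 16.33756423] 51.17237215353608
```

The hand's downward push keeps the corner tipped, so the handle isn't sinking; relieve the vertical force before the remaining 0.84 rad.

To row units: -2 mm is -0.04, -1.4 mm is -0.028.

```bash
python3 steer.py '[[0,0,-0.014,0,0,0],[0,0,-0.028,0,0,0],[0,0,-0.04,0,0,0],[0,0,-0.04,0,0,0],[0,0,-0.04,0,0,0]]'
python3 -c "
from h import *
s=ctrl.sense();print(s['wrist_torque'])"
```

```text
time_s: 14.3
eef_pos: [490.5, -200.1, 240.9]
ee_rot: [0.0, 0.901, 0.434, 0.0]
force: [1.4, -0.5, 2.8]
grip_width: 0.145
grip_force: 25.9
[ 0.06233106 -0.2488349  -0.03786292]
```

```bash
for i in 1; do
python3 steer.py '[[0,0,-0.008,0,0,0],[0,0,-0.008,0,0,0],[0,0,-0.008,0,0,0]]' | grep -E "pos|^force"
python3 steer.py '[[0,0,-0.008,0,0,0],[0,0,-0.008,0,0,0],[0,0,-0.008,0,0,0]]' | grep -E "pos|^force"
python3 steer.py '[[0,0,-0.008,0,0,0],[0,0,-0.008,0,0,0],[0,0,-0.008,0,0,0]]' | grep -E "pos|^force"
python3 steer.py '[[0,0,-0.008,0,0,0],[0,0,-0.008,0,0,0],[0,0,-0.008,0,0,0]]' | grep -E "pos|^force"
python3 steer.py '[[0,0,-0.008,0,0,0],[0,0,-0.008,0,0,0],[0,0,-0.008,0,0,0]]' | grep -E "pos|^force"
done
```

```text
eef_pos: [490.5, -200.0, 241.1]
force: [2.3, -0.3, 0.7]
eef_pos: [490.4, -200.0, 241.4]
force: [4.7, 0.1, -4.2]
eef_pos: [490.4, -200.0, 241.8]
force: [5.6, -0.8, -6.3]
eef_pos: [490.3, -199.9, 242.1]
force: [5.6, -0.4, -8.5]
eef_pos: [490.2, -199.9, 242.3]
force: [5.7, -0.3, -8.4]
```

To row units: 1.6 mm is 0.032, 0.8 mm is 0.016.

```bash
python3 steer.py '[[0,0,0.016,0,0,0],[0,0,0.032,0,0,0],[0,0,0.032,0,0,0]]' | grep -E "pos|^force"
python3 steer.py '[[0,0,0.002,0,0,0.5],[0,0,0.004,0,0,1],[0,0,0.006,0,0,1.5],[0,0,0.008,0,0,2]]'| grep -E "pos|rot|^force"
python3 -c "
from h import *
s=ctrl.sense();print(s['wrist_torque'])"
python3 steer.py '[[0,0,0.002,0,0,0.5],[0,0,0.004,0,0,1],[0,0,0.006,0,0,1.5],[0,0,0.008,0,0,2.15]]'| grep -E "pos|rot|^force"
python3 -c "
from h import *
s=ctrl.sense();p,r=T();print(s['wrist_torque'],s['force'],np.degrees(np.arctan2(*r.as_matrix()[[1,0],0])))"
```

```text
eef_pos: [490.3, -200.0, 241.3]
force: [3.0, 1.8, -2.9]
eef_pos: [490.3, -199.9, 241.0]
ee_rot: [-0.0, 0.97, 0.244, -0.0]
force: [2.3, 1.0, -1.7]
[ 0.4150382  -0.55369796  0.08643678]
eef_pos: [490.3, -199.8, 240.7]
ee_rot: [-0.0, 1.0, 0.031, -0.0]
force: [3.1, 1.5, -0.0]
[ 0.52873897 -0.54781707  0.07180093] [ 3.06360194  1.49954548 -0.03224262] 3.6031442765337136
```

To row units: -190 mm is -3.8, -160 mm is -3.2.

```bash
python3 steer.py '[[0,0,0,0,0,0],[0,0,0,0,0,0],[0,0,0,0,0,0],[0,0,0,0,0,0],[0,0,0,0,0,0],[0,0,0,0,0,0],[0,0,0,0,0,0]]' 1.0
python3 steer.py '[[0,0,-0.2,0,0,0],[0,0,-0.7,0,0,0],[0,0,-1.4,0,0,0],[0,0,-2.2,0,0,0],[0,0,-3,0,0,0],[0,0,-3,0,0,0]]'
python3 steer.py '[[-0.6,-0.6,0,0,0,0],[-1.2,-1.4,0,0,0,0],[-1.6,-2.3,0,0,0,0],[-1.8,-3.2,0,0,0,0],[-1.8,-3.8,0,0,0,0],[-1.8,-3.8,0,0,0,0]]'
python3 - <<'E'
from h import *
s=ctrl.sense();print(s['joints'].round(3))
a=ctrl.capture("side");b=ctrl.capture("top")
o=np.zeros((440,800,3),np.uint8);o[:,:400]=crop(a,250,150,100,110,4);o[:,400:]=crop(b,260,152,100,110,4);cv2.imwrite("pics/c5.png",o)
cv2.imwrite("pics/t5.png",b[:,:,::-1]);cv2.imwrite("pics/s5.png",a[:,:,::-1])
r,P=pan(b,(262,165,345,238));print("pan",r,P.mean(0).round(1))
for y in range(228,256):print(y,*[f"{b[y,x].max():3d}" for x in range(340,360)])
E
```

```text
time_s: 17.6
eef_pos: [490.4, -200.1, 240.4]
ee_rot: [-0.0, 0.999, 0.034, -0.0]
force: [-0.1, 0.6, 0.7]
grip_width: 0.996
grip_force: 0.0
time_s: 18.2
eef_pos: [490.5, -200.1, 396.5]
ee_rot: [0.003, 0.999, 0.034, 0.004]
force: [0.8, -0.1, -0.2]
grip_width: 0.998
grip_force: 0.0
time_s: 18.8
eef_pos: [386.9, -14.0, 390.9]
ee_rot: [-0.0, 0.999, 0.035, 0.0]
force: [0.1, -1.4, 0.4]
grip_width: 0.994
grip_force: 0.0
[-3.410e-01  1.500e-02  1.890e+00  1.000e-03  1.236e+00  1.159e+00]
pan ((305.9276123046875, 205.74734497070312), (62.38534164428711, 61.96420669555664), 84.50768280029297) [608.1 -66.6  56. ]
228 130 120 125 129 130 130 129 124 117 115 116 120 126 128 128 128 130 128 130 130
229 118 100 106 116 124 124 119 105  94  89  94 108 122 128 129 129 131 131 131 131
230 113  86  83  98 111 117 106  84  66  64  78  99 120 127 130 131 130 130 131 132
231 111  81  72  82  97 106  97  69  50  52  71  97 120 127 130 131 132 133 131 132
232 115  83  68  70  80  88  87  65  45  54  66  95 121 131 134 135 135 136 136 134
233 112  85  73  68  68  74  72  52  46  49  68  96 123 137 137 139 139 
[... 1159 characters left out ...]
 115 138 148 151 149 150 151
248  83  85  93 114 135 141 133 116  88  60  50  57  80 112 137 148 147 149 149 147
249  88  89  97 120 141 149 145 129 102  66  49  58  78 109 135 147 147 149 147 147
250  97 101 112 127 143 148 147 135 110  73  50  56  74 106 135 145 146 147 147 146
251 118 119 131 139 145 146 146 138 117  82  57  60  78 108 137 144 148 148 148 147
252 138 139 144 146 146 147 146 141 127 100  82  80  93 117 139 149 149 149 150 150
253 147 148 149 151 151 151 150 147 138 122 109 108 117 131 145 150 153 152 151 151
254 153 153 153 153 154 154 154 152 144 136 127 126 130 141 148 152 151 153 153 152
255 152 151 154 151 153 151 152 150 144 137 135 132 135 142 146 147 149 147 148 148
```

View pics/c5.png

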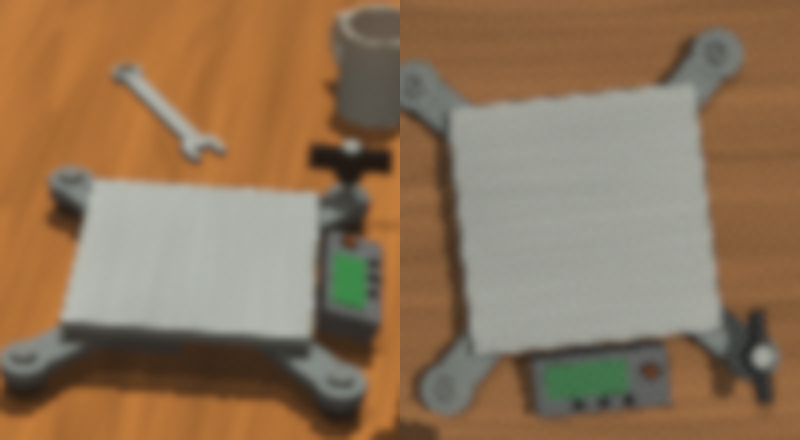

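Bar now lies parallel to the scale's x (within ~1°) and the pan hasn't shifted (608,-66.5). I'll verify by touch: shut fingers on the bar's front end and on the pan (expected height difference 32 mm), also feeling for rocking.

Run:
```python
from h import *
print(go((462.5,-201,280)))
```

```text
[ 61.9 189.3 110.8]
```

The rows are not in the units I measure in: shifts go in units of 50 mm and turns go in units of 0.2 rad. I convert before sending: 189 mm is 3.78, 158 mm is 3.16.

```bash
python3 steer.py '[[0.2,0.6,0,0,0,0],[0.48,1.5,0,0,0,0],[0.76,2.36,0.2,0,0,0],[1.04,3.16,0.9,0,0,0],[1.24,3.78,1.6,0,0,0],[1.24,3.78,2.1,0,0,0],[1.24,3.78,2.3,0,0,0],[1.24,3.78,2.3,0,0,0]]' 0.0 20
python3 steer.py '[[0,0,0.04,0,0,0],[0,0,0.08,0,0,0],[0,0,0.12,0,0,0],[0,0,0.16,0,0,0],[0,0,0.18,0,0,0],[0,0,0.18,0,0,0],[0,0,0.18,0,0,0]]' | grep -E "pos|^force|width"
```

```text
time_s: 19.7
eef_pos: [462.0, -201.4, 274.6]
ee_rot: [-0.001, 0.999, 0.033, -0.001]
force: [0.2, -0.5, 0.7]
grip_width: -0.004
grip_force: 0.0
eef_pos: [462.4, -200.9, 266.5]
force: [-1.0, 0.3, -0.3]
grip_width: 0.002
```

```bash
python3 steer.py '[[0,0,0.02,0,0,0],[0,0,0.04,0,0,0],[0,0,0.06,0,0,0],[0,0,0.06,0,0,0]]' | grep -E "pos|^force"
python3 steer.py '[[0,0,0.014,0,0,0],[0,0,0.014,0,0,0]]' | grep -E "pos|^force"
python3 steer.py '[[0,0,0.014,0,0,0],[0,0,0.014,0,0,0]]' | grep -E "pos|^force"
python3 steer.py '[[0,0,0.014,0,0,0],[0,0,0.014,0,0,0]]' | grep -E "pos|^force"
python3 steer.py '[[0,0,0.014,0,0,0],[0,0,0.014,0,0,0]]' | grep -E "pos|^force"
```

```text
eef_pos: [462.4, -200.9, 263.3]
force: [-0.2, -0.2, -0.1]
eef_pos: [462.4, -200.9, 262.7]
force: [-1.2, 0.4, 0.9]
eef_pos: [462.3, -201.0, 261.9]
force: [-0.9, -1.1, -0.3]
eef_pos: [462.4, -200.9, 261.3]
force: [0.2, 0.6, 0.1]
eef_pos: [462.4, -201.0, 260.8]
force: [-1.5, -0.6, 2.0]
```

To row units: 0.4 mm is 0.008.

```bash
python3 steer.py '[[0,0,0.008,0,0,0],[0,0,0.008,0,0,0]]' | grep -E "pos|^force"
python3 steer.py '[[0,0,0.008,0,0,0],[0,0,0.008,0,0,0]]' | grep -E "pos|^force"
```

```text
eef_pos: [462.4, -201.0, 260.6]
force: [-1.1, -0.2, 5.0]
eef_pos: [462.4, -201.0, 260.5]
force: [-2.6, 0.7, 6.9]
```

Contact at TCP 260.8 → bar top 87.8 mm (expected 88), with a stiff response and no rocking plateau. Now the pan near that corner (expected TCP ≈ 229).

```bash
python3 steer.py '[[0,0,-0.16,0,0,0],[0,0,-0.44,0,0,0],[0.76,-0.48,-0.44,0,0,0],[1.56,-1,-0.44,0,0,0],[1.56,-1,0,0,0,0],[1.56,-1,0.4,0,0,0],[1.56,-1,0.5,0,0,0],[1.56,-1,0.5,0,0,0]]' | grep -E "pos|^force"
python3 steer.py '[[0,0,0.04,0,0,0],[0,0,0.06,0,0,0],[0,0,0.08,0,0,0],[0,0,0.08,0,0,0]]' | grep -E "pos|^force"
```

```text
eef_pos: [536.8, -145.9, 234.7]
force: [-0.4, -1.6, 0.2]
eef_pos: [536.8, -145.9, 231.1]
force: [0.4, -0.6, -0.7]
```

```bash
python3 steer.py '[[0,0,0.014,0,0,0],[0,0,0.014,0,0,0]]' | grep -E "pos|^force"
python3 steer.py '[[0,0,0.014,0,0,0],[0,0,0.014,0,0,0]]' | grep -E "pos|^force"
python3 steer.py '[[0,0,0.01,0,0,0],[0,0,0.01,0,0,0]]' | grep -E "pos|^force"
python3 steer.py '[[0,0,0.01,0,0,0],[0,0,0.01,0,0,0]]' | grep -E "pos|^force"
python3 steer.py '[[0,0,0.01,0,0,0],[0,0,0.01,0,0,0]]' | grep -E "pos|^force"
```

```text
eef_pos: [536.9, -145.9, 230.2]
force: [-0.0, -0.0, -0.8]
eef_pos: [536.8, -145.8, 229.4]
force: [0.2, 0.1, 0.5]
eef_pos: [536.8, -145.8, 228.9]
force: [-0.2, 0.5, 0.6]
eef_pos: [536.9, -145.8, 228.7]
force: [-1.8, 0.3, 3.4]
eef_pos: [536.9, -145.8, 228.6]
force: [-2.9, 1.6, 8.0]
```

Difference 32.0 mm and stiff: the foot is at joint ≈ 0. Lift off and go for the bottle.

To row units: -165 mm is -3.3, -150 mm is -3.

```bash
python3 steer.py '[[0,0,-0.2,0,0,0],[0,0,-0.8,0,0,0],[0,0,-1.6,0,0,0],[0,0,-2.4,0,0,0],[0,0,-3,0,0,0],[0,0,-3.3,0,0,0],[0,0,-3.3,0,0,0]]' 1.0 40| grep -E "pos|^force"
python3 - <<'E'
from h import *
b=ctrl.capture("top");a=ctrl.capture("side")
c=proj("top",[415,325,160]);d=proj("side",[415,325,147]);print(c,d)
for n,im,q,z in(("top",b,c,158),("side",a,d,149)):
  u,v=int(q[0]),int(q[1])
  for t in dark(im,(u-10,v-10,u+10,v+10),75):print(n,t[0],t[1],plane(n,*t[0],z).round(1))
print(go((415.4,325.1,392)))
E
```

```text
eef_pos: [536.9, -145.8, 395.5]
force: [-1.2, 0.2, -0.1]
(np.float64(176.91856375461475), np.float64(271.92250952931846)) (np.float64(348.9541055643134), np.float64(287.82960347920687))
top [177.80851064 270.30851064] 94 [419.5 322.8 158. ]
side [348.75147929 286.55029586] 169 [415.8 322.8 149. ]
[ -89.5 -477.9    0.6]
```

```bash
python3 steer.py '[[-0.1,-0.5,0,0,0,0],[-0.26,-1.4,0,0,0,0],[-0.42,-2.3,0,0,0,0],[-0.58,-3.2,0,0,0,0],[-0.76,-4.1,0,0,0,0],[-0.92,-5,0,0,0,0],[-1.1,-5.9,0,0,0,0],[-1.26,-6.8,0,0,0,0]]' | grep -E "pos|^force"
python3 steer.py '[[-0.18,-0.9,0,0,0,0],[-0.34,-1.8,0,0,0,0],[-0.48,-2.5,0,0,0,0],[-0.52,-2.74,0.2,0,0,0],[-0.52,-2.74,0.6,0,0,0],[-0.52,-2.74,0.6,0,0,0]]'| grep -E "pos|^force"
python3 -c "
from h import *
print(go((416,324.7,312)))
cv2.imwrite('pics/s6.png',crop(ctrl.capture('side'),290,180,120,130,4))"
```

```text
eef_pos: [450.3, 190.8, 391.7]
force: [0.3, 0.6, 0.8]
eef_pos: [415.7, 323.8, 359.4]
force: [0.4, -0.6, 0.2]
[ 0.6 -1.  47.4]
```

View pics/s6.png

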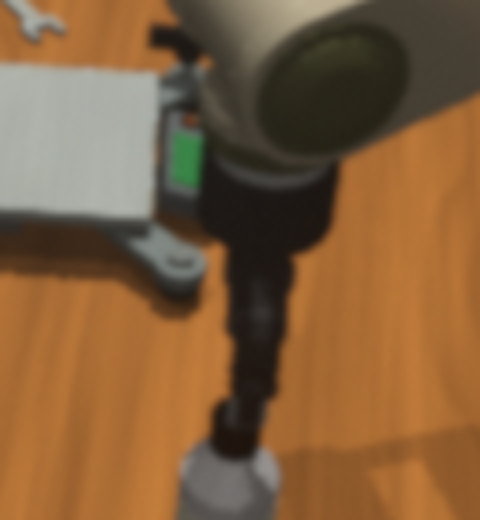

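Fingers line up over the cap (235,425) just as in the first grasp. Descend, grip.

To row units: -1 mm is -0.02, 47 mm is 0.94.

```bash
python3 steer.py '[[0.01,-0.02,0.24,0,0,0],[0.01,-0.02,0.48,0,0,0],[0.01,-0.02,0.72,0,0,0],[0.01,-0.02,0.88,0,0,0],[0.01,-0.02,0.94,0,0,0],[0.01,-0.02,0.94,0,0,0]]' 1.0 40| grep -E "pos|^force"
python3 steer.py '[[0,0,0,0,0,0],[0,0,0,0,0,0],[0,0,0,0,0,0],[0,0,0,0,0,0],[0,0,0,0,0,0],[0,0,0,0,0,0],[0,0,0,0,0,0],[0,0,0,0,0,0]]' 0.0 40
python3 steer.py '[[0,0,-0.1,0,0,0],[0,0,-0.4,0,0,0],[0,0,-0.9,0,0,0],[0,0,-1.5,0,0,0],[0,0,-2.1,0,0,0],[0,0,-2.5,0,0,0],[0,0,-2.6,0,0,0],[0,0,-2.6,0,0,0]]'
python3 -c "
from h import *
print(go((608.2,-66.5,442)))"
```

```text
eef_pos: [416.5, 325.1, 315.6]
force: [-0.7, 0.7, 0.4]
time_s: 27.85
eef_pos: [416.6, 325.1, 316.4]
ee_rot: [-0.0, 0.999, 0.034, 0.0]
force: [-1.5, -1.7, 5.8]
grip_width: 0.356
grip_force: 39.8
time_s: 28.65
eef_pos: [416.4, 325.2, 445.2]
ee_rot: [0.0, 0.999, 0.034, -0.001]
force: [-0.2, -0.8, -7.9]
grip_width: 0.355
grip_force: 40.7
[165.1 403.6   3.2]
```

```bash
python3 steer.py '[[0.16,0.4,0,0,0,0],[0.48,1.18,0,0,0,0],[0.8,1.96,0,0,0,0],[1.12,2.74,0,0,0,0],[1.44,3.52,0,0,0,0],[1.76,4.3,0,0,0,0],[2.08,5.08,0,0,0,0],[2.4,5.86,0,0,0,0]]' | grep -E "pos|^force"
python3 steer.py '[[0.3,0.74,0,0,0,0],[0.58,1.44,0,0,0,0],[0.78,1.9,0,0,0,0],[0.88,2.14,0,0,0,0],[0.9,2.21,0.2,0,0,0],[0.9,2.21,0.6,0,0,0],[0.9,2.21,1,0,0,0],[0.9,2.21,1,0,0,0]]'| grep -E "pos|rot|^force"
python3 -c "
from h import *
b=ctrl.capture('top');cv2.imwrite('pics/t7.png',crop(b,240,140,130,120,4))
print(go((608.2,-66.5,372)))"
```

```text
eef_pos: [556.4, 39.2, 443.7]
force: [-0.1, 0.7, -5.7]
eef_pos: [607.6, -65.1, 392.0]
ee_rot: [-0.001, 0.999, 0.034, -0.004]
force: [-0.3, 0.2, -7.4]
[ 0.4  1.3 22.3]
```

To row units: 15 mm is 0.3, 5 mm is 0.1.

```bash
python3 steer.py '[[0.004,0.01,0.1,0,0,0],[0.004,0.01,0.2,0,0,0],[0.004,0.01,0.3,0,0,0],[0.004,0.01,0.34,0,0,0],[0.004,0.01,0.34,0,0,0],[0.004,0.01,0.34,0,0,0]]' | grep -E "pos|^force"
python3 -c "
from h import *
print(go((608.2,-66.5,372)))"
```

```text
eef_pos: [608.4, -66.9, 379.2]
force: [0.4, 0.2, -6.4]
[-0.2 -0.4  7.2]
```

To row units: 5 mm is 0.1, 4 mm is 0.08.

```bash
python3 steer.py '[[0,0,0.02,0,0,0],[0,0,0.04,0,0,0],[0,0,0.06,0,0,0],[0,0,0.08,0,0,0],[0,0,0.1,0,0,0],[0,0,0.1,0,0,0],[0,0,0.1,0,0,0]]' | grep -E "pos|^force"
python3 steer.py '[[0,0,0.01,0,0,0],[0,0,0.02,0,0,0],[0,0,0.02,0,0,0]]'| grep -E "pos|^force"
python3 steer.py '[[0,0,0.01,0,0,0],[0,0,0.01,0,0,0]]'| grep -E "pos|^force"
python3 steer.py '[[0,0,0.01,0,0,0],[0,0,0.01,0,0,0]]'| grep -E "pos|^force"
```

```text
eef_pos: [608.4, -66.9, 374.0]
force: [-0.0, -0.1, -6.0]
eef_pos: [608.4, -66.9, 372.9]
force: [-1.0, 0.5, -5.3]
eef_pos: [608.4, -66.9, 372.4]
force: [1.1, 0.1, -6.7]
eef_pos: [608.4, -66.9, 371.9]
force: [0.3, 0.1, -5.8]
```

```bash
python3 steer.py '[[0,0,0.01,0,0,0],[0,0,0.01,0,0,0]]' | grep -E "pos|^force"
python3 steer.py '[[0,0,0.008,0,0,0],[0,0,0.008,0,0,0]]'| grep -E "pos|^force"
```

```text
eef_pos: [608.4, -66.9, 371.8]
force: [-0.3, 0.3, -2.8]
eef_pos: [608.4, -66.9, 371.7]
force: [-0.4, -0.9, 1.2]
```

Standing on the pan with its weight taken. Release, rise, look.

```bash
python3 steer.py '[[0,0,0,0,0,0],[0,0,0,0,0,0],[0,0,0,0,0,0],[0,0,0,0,0,0],[0,0,0,0,0,0],[0,0,0,0,0,0],[0,0,0,0,0,0]]' 1.0| grep -E "pos|^force|width"
python3 steer.py '[[0,0,-0.16,0,0,0],[0,0,-0.5,0,0,0],[0,0,-1,0,0,0],[0,0,-1.6,0,0,0],[0,0,-1.6,0,0,0]]'| grep -E "pos|^force"
python3 steer.py '[[-0.7,0,0,0,0,0],[-1.6,0,0,0,0,0],[-2.5,0,0,0,0,0],[-3.4,0,0,0,0,0],[-4,0,0,0,0,0],[-4.5,0,0,0,0,0],[-4.8,0,0,0,0,0],[-4.8,0,0,0,0,0]]'
python3 - <<'E'
from h import *
a=ctrl.capture("side");b=ctrl.capture("top")
o=np.zeros((480,800,3),np.uint8);o[:,:400]=crop(a,250,140,100,120,4);o[:,400:]=crop(b,260,145,100,120,4);cv2.imwrite("pics/c8.png",o)
E
```

```text
eef_pos: [608.4, -66.9, 371.0]
force: [-0.2, 0.3, -0.7]
grip_width: 0.997
eef_pos: [608.2, -66.7, 456.0]
force: [0.0, 0.4, 0.4]
time_s: 34.7
eef_pos: [367.8, -82.8, 451.3]
ee_rot: [0.0, 0.999, 0.033, 0.0]
force: [-0.5, -0.9, -0.6]
grip_width: 1.0
grip_force: 0.0
```

View pics/c8.png

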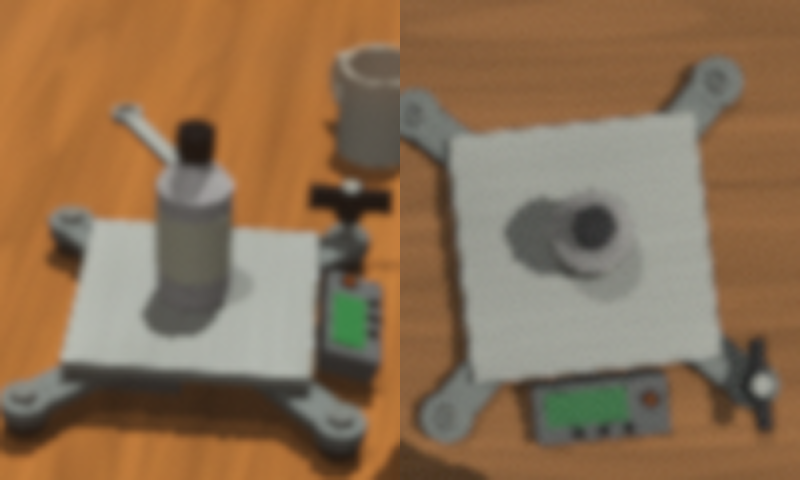

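The bottle stands upright mid-pan (top cap (593,228), pan corners unchanged), with the scale and wing in place; quick numeric check, then hand in.

Run:
```python
from h import *
b=ctrl.capture("top")
t=dark(b,(298,192,320,214),75);print([(x[0],x[1],plane("top",*x[0],214).round(1)) for x in t]); print(ctrl.sense()["time_s"])
print(ctrl.finish_job())
```

```text
[(array([307.35227273, 201.52272727]), np.int32(88), array([607.8, -65. , 214. ]))]
34.85
the job is handed in; nothing more can be done
None
```

The job is handed in at 34.9 s. The foot is screwed down about 2.9 rad; by touch the bar sits 32.0 mm above the pan, the expected level value, and that corner didn't rock. The bottle stands upright within about 2 mm of the pan's centre, and the scale moved less than 1 mm by camera.

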